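Index the length stop of a drilling jig, butt a stool leg to it and close the drill guide

ROBOT

A 7-joint arm with a two-finger parallel gripper is mounted at the origin on a cart in front of the work surface, level with it; the furniture and walls round the work are solid. World frame = base frame: x ahead of the robot, y to its left, z up, the work surface at z = 0. Lengths are in m, angles in rad, forces in N, time in s.
With the tool pointing down it reaches from about 0.425 to 0.925 m from the base axis. Payload 6.8 kg.
Tool frame: the origin (TCP) lies midway between the tips of the shut fingers; the grasp point (between the pads) lies 19 mm behind it (bot.pinch_z is the distance from the TCP to the grasp point, in m); z points along the fingers, y is the line along which they close (so a half turn about z gives the same grasp; the last joint's range is limited). The gripper opens to 85 mm and grips with 20 to 120 N. Pads are 22 mm wide; open, the fingers measure 114 mm over their backs; the gripper's body (76 mm by 85 mm) begins 54 mm behind the grasp point. The pads swing forward as they close: fully open they stand 13 mm farther back than shut.
Start: joints at [-1.421, 0.477, 0.022, 1.555, -0.011, 1.109, -0.083], TCP at [0.172, 0.653, 0.231] pointing down, gripper open.
Joint ranges: [-2.96, 2.96], [-0.34, 2.1], [-1.41, 1.46], [0.24, 2.44], [-1.37, 4.51], [0.17, 1.92], [-2.96, 2.96]. Speed limits (rad/s): [2.39, 2.39, 3.14, 3.14, 3.14, 3.14, 3.14].

INTERFACE

Orientations are given as a unit quaternion [w, x, y, z].
In Python, from station import bot, imaging gives the robot as it stands. The module is installed in compiled form; this text tells all that it offers.
- The arm moves only by the tool carry_out, never from a script. Its argument "targets" is a list of rows, each a list of 5 numbers: the shift along the tool's x, y, z in cm, then the turn about the tool's z in degrees, then the opening, from -1 (shut) to 1 (fully open). In form: [[x, y, z, yaw, gripper], ...]. A call has 1 to 12 rows; each row shifts and turns the commanded pose from where the row before left it, along the tool's axes as they then stand; what a row does not reach is not made up. A row lasts 1/10 s, in which the tool goes at most 50 mm and 8.59 degrees, less where a joint would pass 70% of its speed; a pose out of reach is approached as far as the arm can. A call is refused whole if a number of a shift passes 5 or a number of a turn 8.59, either way. A call with a gripper value outside its range is refused whole. The fingers move at their own pace and stop on an object; "force" is the grip in N (left out, the last holds). Time passes only in rows, so rows that do not move let the fingers close. It gives the time, the measured TCP pose, the force, the opening and the grip force at its end, in the units of the state.
- bot.get_obs(): the state, without advancing time (a new reading comes with each control period).
- imaging.read_camera(name): name is "side" or "top" or "wrist"; returns the picture (420x560x3 uint8, red, green, blue); there is no depth.
- imaging.calibration(name): a dict with "fx", "fy", "cx", "cy" (pixels), "extrinsics" (4x4, takes a point from world to camera coordinates). Camera axes: x right, y up, looking along -z (the intrinsics and any distortion apply to the point x, -y, -z); pixel columns grow to the right and rows downward; lengths in m; the calibration is good to about 2 mm. The wrist camera is an equidistant fisheye: a pixel r from the principal point sees the ray r / f radians off the axis. A picture is of the moment at which its call begins: read the wrist's pose just before it. calibration takes no time and is no camera call; for the wrist camera it gives the pose at the moment of the call.
- bot.hand_in(): hands the job in; it is judged then, once.
The state is a dict: "t": time; "q": joint angles; "joint_vel": joint speeds; "joint_torque": joint torques, N m; "eef_pos": TCP position; "tool_rot": TCP orientation; "contact_force": force on the tool from outside, world axes, zero at the start; "torque": the same for the moment, N m; "gripper_width": opening from 0.0 (shut) to 1.0 (fully open); "grasp_force": force on a finger pad.
Only numpy, scipy, OpenCV 4.12 (cv2) and the standard library are available. Lean on these libraries where they do the work, as an engineer would, in place of code of your own. Each camera call takes 0.05 s, during which the arm holds its last target. There are 200 camera calls.

TASK

Set up the drilling jig for the loose wooden stool leg. First slide the blue stop carriage along its rail, away from the rail end where it stands, until you feel its red spring plunger drop into the index notch hidden inside the rail and lock it; then lay the leg on the jig's wooden bed, push it along the bed until its end butts firmly against the steel stop plate, and swing the green drill-guide arm down so that its foot rests on the leg. Do not shift the tools and pieces lying around.

Things in the scene. Friction and masses are not known exactly. Their poses are not given: they have to be found in the camera images.
- jig: Drilling jig fixed to the bench: plywood base 122 x 440 x 18 mm, long side along its y. Origin on the bench under the jig; the base spans x -43 to +79 mm and y -220 to +220 mm, z up. The bed's centre line lies at x = -15 mm, the aluminium rail (24 mm wide, top at z = 40 mm, y -208 to +208 mm) at x = +30 mm; the drill-guide bracket (32 mm wide in y, 80 mm high) stands at x = +60, y = -50 mm.
- bed (a point): Point on the jig's wooden bed, on its centre line, on the bed's surface (30 mm above the bench), at the jig's y = 0. The bed runs along y from -210 to +150 mm. It is 33 mm wide at the bottom between two guide slats that lean outward (8 mm high over the bed, about 42 mm apart at their tops). Axes as the jig's.
- stop_carriage (a joint): Travel of the blue stop carriage on the rail, m: 0 at the rail's +y end, grows as it moves toward the jig's -y, 0.17 at the far end. It starts within 30 mm of 0; sliding it takes about 5 N. The hidden index notch lies 25 mm or more farther on, somewhere between 0.05 and 0.14; once the plunger has dropped in, the carriage is locked both ways with about 1.5 mm of play.
- carriage_mid (a point): Centre of the blue saddle block of the stop carriage: 32 mm in x, 44 mm in y (its +y and -y faces are free to push on), 25 mm high (41 to 66 mm over the bench). The plunger's brass barrel and red knob stand on top of it.
- plunger (a joint): Drop of the spring plunger, m: 0 while it rides on the index bar, 0.006 when it has dropped into the notch.
- knob (a point): Top centre of the plunger's red knob, 20 mm across, 101 mm over the bench when riding, 95 mm when dropped.
- stop_face (a point): Point on the face of the steel stop plate that the leg butts against (the face looks to the jig's -y); the point lies on the bed's centre line at the height of the centre of a leg on the bed. The plate is 34 mm wide in x, 10 mm thick and spans 41 to 61 mm over the bench. Axes as the jig's.
- guide_arm (a joint): Angle of the green drill-guide arm, rad: 0 when its foot rests on a leg on the bed, about 1.8 when it stands up leaning back against its stop (as at the start; it falls forward by itself once past upright, damped).
- guide_hinge (a point): Hinge axis of the guide arm (along the jig's y), 72 mm over the bench.
- guide_head (a point): Centre of the guide arm's head, a green block 30 x 30 x 20 mm with a steel drill bush in its outer face and a rubber foot on the inner one, 75 mm from the hinge; with the arm down it lies over the bed's centre line at the jig's y = -50 mm, its top at 85 mm, bush at 90 mm over the bench.
- leg: Loose stool leg of orange-brown wood with chamfered middle edges, 30 x 200 x 30 mm, 0.14 kg, lying on the bench. Origin at the centre of its underside; long axis along y, z up. Either end may go to the stop.
- leg_mid (a point): Centre of the leg (15 mm over its underside, 100 mm from each end). Axes as the leg's.
- dust_brush: Flat dusting brush with wooden handle, 40 x 222 x 17 mm, long axis y, origin at the centre of its underside. Bystander.
- chalk: Stick of white chalk, 12 x 60 x 12 mm, long axis y, origin at the centre of its underside. Lies near one long side of the leg or of the brush. Bystander.
- tape_measure: Yellow tape measure, 32 x 86 x 62 mm, origin at the centre of its underside. Bystander.
- cork_block: Brown cork sanding block, 60 x 100 x 32 mm, origin at the centre of its underside. Bystander.
- screw_tin: Round red screw tin, 72 mm across, 41 mm high, origin at the centre of its underside. Bystander.
- wedge_1: Wooden packing wedge, 30 x 90 x 18 mm, origin at the centre of its underside. Bystander.
- offcut_1: Pine offcut, 45 x 110 x 28 mm, origin at the centre of its underside. Bystander.

How it is judged:
On the way, in this order (a step that is already met when the one before it is completed fails the run):
1. the plunger has dropped into the index notch and locks the stop carriage (value of joint plunger above 0.0045 m), for 0.2 s.
2. the leg lies on the bed with its end against the stop plate, the stop still locked (value of joint plunger above 0.0045 m and y of leg_mid in the frame of stop_face between -0.1035 and -0.097 m and x of leg_mid in the frame of stop_face between -0.006 and 0.006 m and z of leg_mid in the frame of stop_face between -0.005 and 0.005 m and angle between the y axis of leg_mid and the y axis of bed, either way round below 0.05 rad), for 0.2 s.
At the end, for the whole second after the job is handed in: The plunger is down in the notch (dropped more than 4.5 mm), the leg lies flat on the bed between the slats (within 6 mm across, 5 mm in height, 0.05 rad along) with its end within 3.5 mm of the stop plate, the guide arm is down (within 0.06 rad) with its foot resting on the leg, and all is at rest (all of step 2 and value of joint guide_arm between -0.06 and 0.06 rad and linear speed of leg below 0.02 m/s); the robot touches nothing.
It fails at once if a bystander (brush, chalk, tape measure, cork block, tin, wedge or offcut) is shifted by more than 20 mm (distance of any of dust_brush, chalk, tape_measure, cork_block, screw_tin, wedge_1, offcut_1 from where it was at the start of the episode above 0.02 m).
It also fails if it takes over 67 s, if anything falls off the work surface, if the arm or the gripper's body presses on something with over 40 N, if the wrist force passes 120 N, or if a joint passes its speed limit or range.

## Working session

There is one attempt and no reset: what is moved stays moved. The work goes in short steps, Python scripts to look and compute and a tool call to move; the robot and the scene stay as the last step left them, time stands still between calls to the robot, and variables do not carry over. Pictures are saved under pics/ and viewed, at most 10 in all, crops included, and the job is handed in when it is done.

Besides the shell and the picture viewer there is one more tool, called after "Request:" by a JSON object that holds its "fn" and its "kwargs". carry_out: Moves the arm, as the interface text tells. Its arguments: {"type":"object","properties":{"targets":{"type":"array"},"force":{"type":"number"}},"required":["targets"]}

```bash
mkdir -p pics
cat > h.py <<'E'
import numpy as np, cv2
from station import bot, imaging
def snap(n,f):
    c=imaging.calibration(n); im=imaging.read_camera(n)
    cv2.imwrite('pics/'+f,im[:,:,::-1]); np.savez('pics/'+f+'.npz',E=c['extrinsics'],k=[c['fx'],c['fy'],c['cx'],c['cy']]); return im
def ray(f,u,v,fish=False):
    d=np.load('pics/'+f+'.npz'); E=d['E']; fx,fy,cx,cy=d['k']
    a=np.array([(u-cx)/fx,(v-cy)/fy])
    if fish:
        r=np.hypot(*a); p=np.array([*(a/r*np.sin(r) if r>0 else a),np.cos(r)])
    else: p=np.array([*a,1.])
    p=p*[1,-1,-1]; R=E[:3,:3]
    return -R.T@E[:3,3], R.T@p/np.linalg.norm(p)
def onz(f,u,v,z,fish=False):
    o,d=ray(f,u,v,fish); return o+d*(z-o[2])/d[2]
def tri(*rs):
    A=0;b=0
    for o,d in rs:
        P=np.eye(3)-np.outer(d,d); A=A+P;b=b+P@o
    x=np.linalg.solve(A,b); return x,[np.linalg.norm((np.eye(3)-np.outer(d,d))@(x-o)) for o,d in rs]
E
python3 - <<'E'
from h import *
for n in ('top','side','wrist'): snap(n,n+'0.png'); c=imaging.calibration(n); print(n,{k:v for k,v in c.items() if k!='extrinsics'}); print(np.round(np.linalg.inv(c['extrinsics']),3))
print(bot.get_obs())
E
```

```text
top {'fx': 468.02086576298177, 'fy': 468.02086576298177, 'cx': 286.9009516401613, 'cy': 216.29176975083064}
[[ 0.005  0.993 -0.119  0.462]
 [-1.     0.005  0.007  0.007]
 [ 0.008  0.119  0.993  1.387]
 [ 0.     0.     0.     1.   ]]
side {'fx': 487.68898821785126, 'fy': 487.68898821785126, 'cx': 270.5276233382963, 'cy': 209.75841892243997}
[[ 0.953  0.136 -0.269  0.207]
 [-0.302  0.408 -0.862 -1.29 ]
 [-0.007  0.903  0.43   0.728]
 [ 0.     0.     0.     1.   ]]
wrist {'fx': 325.19226210127806, 'fy': 325.19226210127806, 'cx': 279.51171330179596, 'cy': 208.20573599706415}
[[ 0.254 -0.914 -0.316  0.09 ]
 [ 0.967  0.239  0.086  0.673]
 [-0.003 -0.327  0.945  0.373]
 [ 0.     0.     0.     1.   ]]
{'t': 0.15, 'q': array([-1.42108686,  0.47761601,  0.02234693,  1.55619739, -0.01152194,
        1.1092914 , -0.08307099]), 'joint_vel': array([-0.00041676, -0.00363462, -0.00111493, -0.00426052, -0.00174339,
       -0.00061294, -0.00119938]), 'joint_torque': array([ 3.03439454e-03, -5.96925259e+01,  1.61031816e+00, -2.81491327e+01,
        1.26953842e-02,  6.59446014e-03, -1.83238973e-05]), 'eef_pos': array([0.17198546, 0.65226281, 0.23055656]), 'tool_rot': array([-5.06752794e-05,  1.28529634e-01,  9.91705427e-01, -6.90347195e-04]), 'contact_force': array([0.47352354, 1.0566212 , 1.13333615]), 'torque': array([-0.01046608,  0.02332357,  0.00286305]), 'grasp_force': 0.0, 'gripper_width': 0.9988492488628781}
```

View pics/top0.png

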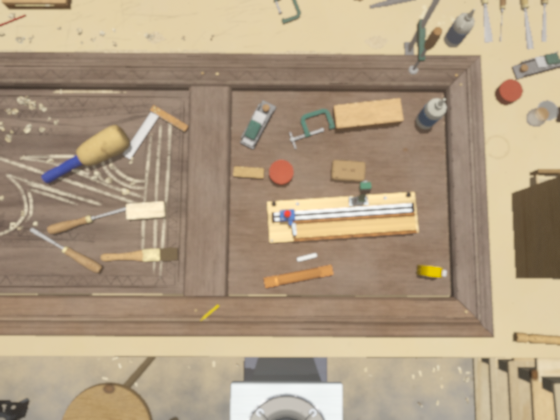

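View pics/side0.png

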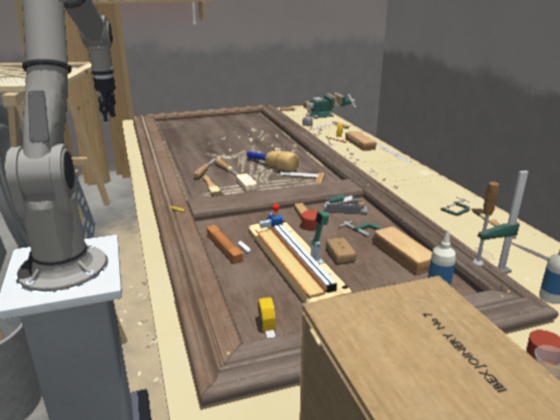

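Top view: the jig spans columns 267–418 and rows 193–242, with the carriage at (288,215) and the guide arm at (362,190). The leg is at (298,276), the chalk at (307,257) and the tape at (432,271). In the side view, the guide arm stands up at (320,235) and the leg is at (225,243).

Run:
```python
from h import *
im=cv2.imread('pics/top0.png'); cv2.imwrite('pics/topc.png',cv2.resize(im[150:300,250:450],None,fx=4,fy=4,interpolation=cv2.INTER_CUBIC))
for n,u,v,z in [('leg',298,276,.03),('chalk',307,257,.012),('tape',432,271,.06),('tin',281,173,.04),('wedge',248,173,.018),('cork',348,171,.03),('car',288,215,.095),('guide',365,186,.12),('jigc',342,218,.018)]: print(n,np.round(onz('top0.png',u,v,z),3))
```

```text
leg [ 0.453 -0.035  0.03 ]
chalk [ 0.508 -0.062  0.012]
tape [ 0.469 -0.413  0.06 ]
tin [0.752 0.015 0.04 ]
wedge [0.756 0.114 0.018]
cork [ 0.762 -0.183  0.03 ]
car [ 0.621 -0.005  0.095]
guide [ 0.7   -0.216  0.12 ]
jigc [ 0.623 -0.165  0.018]
```

View pics/topc.png

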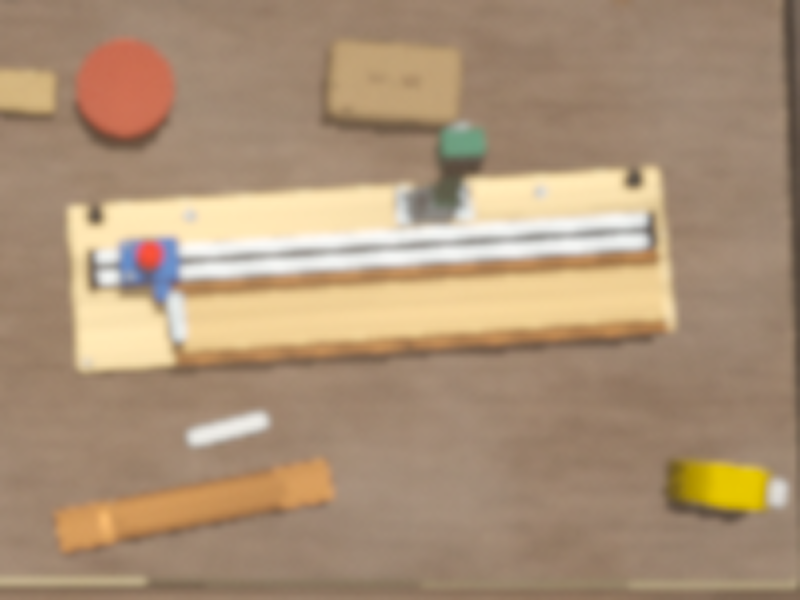

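The zoomed top view gives these crop pixels. Jig corners are (68,206), (658,168), (675,328) and (80,372). The knob is at (149,256) and the stop plate at (177,315). The leg corners are (55,508), (325,458), (333,500) and (62,553).

Request:
{"fn": "carry_out", "kwargs": {"targets": [[-4.5,-0.7,0,4.7,1],[-4.5,-0.7,0,4.7,1],[-4.5,-0.7,0,4.7,1],[-4.5,-0.7,0,4.7,1],[-4.5,-0.7,0,4.7,1],[-4.5,-0.7,0,4.7,1],[-4.5,-0.7,0,4.7,1],[-4.5,-0.7,0,4.7,1],[-4.5,-0.7,0,4.7,1],[-4.5,-0.7,0,4.7,1],[-4.5,-0.7,0,4.7,1],[-4.5,-0.7,0,4.7,1]]}}

```text
t: 1.35
eef_pos: [0.5138, 0.252, 0.2312]
tool_rot: [0.0, 0.583, 0.812, -0.0]
contact_force: [1.4, -0.2, 0.1]
gripper_width: 1.0
grasp_force: 0.0
```

Run:
```python
from h import *
def P(u,v,z): return onz('top0.png',250+u/4-.375,150+v/4-.375,z)
c=[P(*p,.018) for p in [(68,206),(658,168),(675,328),(80,372)]]; print('jig',np.round(c,3))
ya=(c[0]-c[1])+(c[3]-c[2]); ang=np.degrees(np.arctan2(ya[1],ya[0]))-90; print('ang',ang, [np.linalg.norm(c[i]-c[(i+1)%4]) for i in range(4)])
l=[P(*p,.03) for p in [(55,508),(325,458),(333,500),(62,553)]]; m=sum(l)/4; d=l[0]-l[1]+l[3]-l[2]
print('leg',np.round(m,3),np.degrees(np.arctan2(d[1],d[0]))-90)
print('knob',P(149,256,.101),'stop',P(177,315,.061))
```

```text
jig [[ 0.672  0.058  0.018]
 [ 0.703 -0.38   0.018]
 [ 0.584 -0.39   0.018]
 [ 0.549  0.048  0.018]]
ang 4.288419030125027 [np.float64(0.43907438619351363), np.float64(0.11958042795904719), np.float64(0.4385636322926407), np.float64(0.12314705806957763)]
leg [ 0.453 -0.036  0.03 ] 10.943624935592894
knob [ 0.62457257 -0.00189214  0.101     ] stop [ 0.58741518 -0.02229113  0.061     ]
```

Request:
{"fn": "carry_out", "kwargs": {"targets": [[-4.5,-0.5,0,4.7,1],[-4.5,-0.5,0,4.7,1],[-4.5,-0.5,0,4.7,1],[-4,-0.5,0,4.5,1],[0,0,0,0,1]]}}

```text
t: 1.85
eef_pos: [0.5295, 0.0721, 0.2315]
tool_rot: [0.001, 0.71, 0.704, -0.001]
contact_force: [0.1, 0.2, 0.4]
gripper_width: 1.001
grasp_force: 0.0
```

Run:
```python
from h import *
print(bot.get_obs()['eef_pos']); im=snap('wrist','w1.png'); cv2.imwrite('pics/w1b.png',cv2.resize(im[:,:,::-1],(800,600)))
```

```text
[0.529483   0.07212742 0.23147931]
```

View pics/w1b.png

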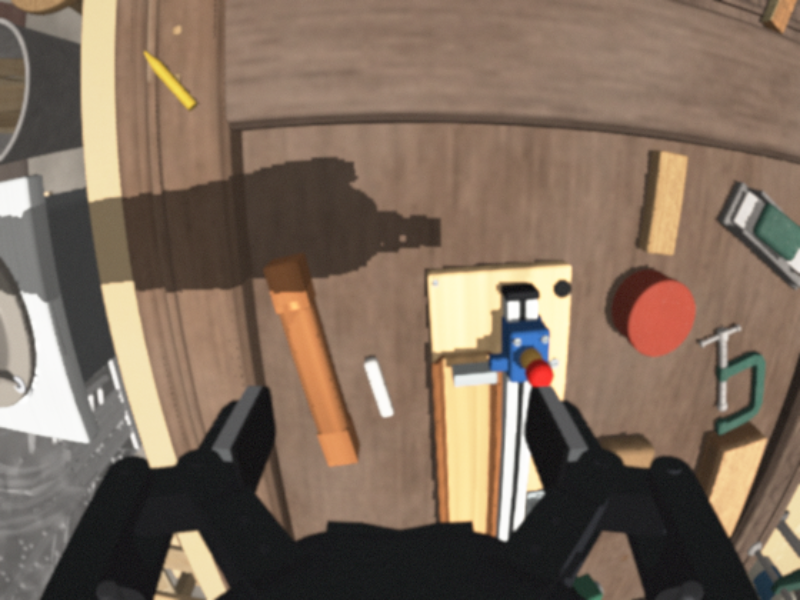

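The wrist view (800×600 scale) shows the leg from (285,262) to (342,463) and the chalk at (378,386). The knob is at (540,373), the saddle's +y face at about (523,325) and the jig's +y corners at (428,270) and (571,265). The stop plate is at (474,373). I'll triangulate these against the top view.

Run:
```python
from h import *
s=.7
W=lambda u,v: ray('w1.png',u*s,v*s,True)
T=lambda u,v: ray('top0.png',250+u/4-.375,150+v/4-.375)
pairs={'legA':((266,269),(62,553)),'legB':((304,256),(55,508)),'legC':((356,460),(325,458)),'legD':((329,467),(333,500)),'jigNL':((428,270),(80,372)),'jigNR':((571,265),(68,206)),'knob':((540,372),(149,256)),'platecorner':((453,374),(177,342)),'barrelbase':((522,350),(149,262))}
for k,(w,t) in pairs.items():
    x,e=tri(W(*w),T(*t)); print(k,np.round(x,4),np.round(e,4))
for k,z,p in [('jigNL',.018,(428,270)),('jigNR',.018,(571,265)),('knob',.101,(540,372)),('sadR top',.066,(546,320)),('sadL top',.066,(505,325)),('plate top nearL',.061,(453,374)),('plate R',.061,(497,371)),('plateface L',.061,(454,386))]+[('leg',.03,pairs['leg'+c][0]) for c in 'ABCD']+[('chalk',.012,(370,357)),('chalk',.012,(387,415))]:
    print(k,np.round(onz('w1.png',p[0]*s,p[1]*s,z,True),4))
```

```text
legA [0.4193 0.0584 0.0215] [0.0014 0.0014]
legB [0.4505 0.0651 0.0107] [0.0001 0.0001]
legC [ 0.4866 -0.1304  0.0254] [0.0007 0.0007]
legD [ 0.4585 -0.1361  0.0297] [0.0014 0.0014]
jigNL [ 0.5516  0.0482 -0.0033] [0.001 0.001]
jigNR [0.6727 0.0578 0.0138] [0.0001 0.0001]
knob [ 0.6275 -0.0014  0.0896] [0.0016 0.0016]
platecorner [ 0.5699 -0.0225  0.0497] [0.0008 0.0008]
barrelbase [ 0.6262 -0.0025  0.049 ] [0.0006 0.0006]
jigNL [0.5513 0.0543 0.018 ]
jigNR [0.6711 0.059  0.018 ]
knob [0.625  0.0054 0.101 ]
sadR top [0.6369 0.0298 0.066 ]
sadL top [0.6055 0.0263 0.066 ]
plate top nearL [ 0.5693 -0.0163  0.061 ]
plate R [ 0.6037 -0.0145  0.061 ]
plateface L [ 0.5705 -0.027   0.061 ]
leg [0.423  0.0599 0.03  ]
leg [0.4548 0.0699 0.03  ]
leg [ 0.4865 -0.1265  0.03  ]
leg [ 0.4598 -0.1362  0.03  ]
chalk [ 0.5023 -0.0256  0.012 ]
chalk [ 0.5161 -0.0864  0.012 ]
```

Request:
{"fn": "carry_out", "kwargs": {"targets": [[0,3.1,0,-4.8,-1],[-0.3,3.1,1,0,-1],[-0.3,3.1,3,0,-1],[-0.2,0,4.5,0,-1],[-0.2,0,4.5,0,-1],[0,0,3.5,0,-1],[0,0,1.6,0,-1],[0,0,0,0,-1]], "force": 60}}

```text
t: 2.7
eef_pos: [0.6219, 0.0761, 0.048]
tool_rot: [-0.002, 0.675, 0.738, -0.002]
contact_force: [0.2, -0.0, 0.4]
gripper_width: 0.002
grasp_force: 0.0
```

Run:
```python
from h import *
im=snap('wrist','w2.png'); cv2.imwrite('pics/w2b.png',cv2.resize(im[:,:,::-1],(800,600)))
```

```text
(no output)
```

View pics/w2b.png

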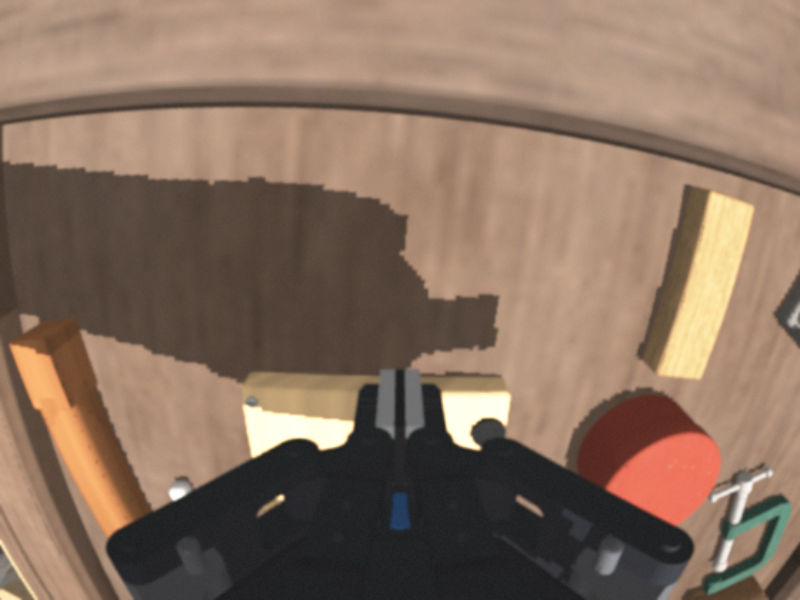

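The blue saddle shows centred behind the closed fingers at (400,510). Now I'll approach and push gently.

Request:
{"fn": "carry_out", "kwargs": {"targets": [[-1.5,0,0,0,-1],[-1.3,0,0,0,-1],[-0.3,0,0,0,-1],[-0.3,0,0,0,-1],[-0.3,0,0,0,-1],[-0.3,0,0,0,-1],[-0.3,0,0,0,-1],[-0.3,0,0,0,-1],[-0.3,0,0,0,-1]]}}

```text
t: 3.65
eef_pos: [0.6275, 0.0288, 0.0503]
tool_rot: [-0.001, 0.675, 0.738, 0.001]
contact_force: [-2.1, 5.1, 3.1]
gripper_width: -0.002
grasp_force: 3.0
```

Request:
{"fn": "carry_out", "kwargs": {"targets": [[-0.3,0,0,0,-1],[-0.3,0,0,0,-1],[-0.3,0,0,0,-1],[-0.3,0,0,0,-1],[-0.3,0,0,0,-1],[-0.3,0,0,0,-1],[-0.3,0,0,0,-1]]}}

```text
t: 4.35
eef_pos: [0.6291, 0.008, 0.0503]
tool_rot: [-0.002, 0.675, 0.738, 0.001]
contact_force: [-4.0, 6.4, 4.5]
gripper_width: 0.003
grasp_force: 3.0
```

Request:
{"fn": "carry_out", "kwargs": {"targets": [[-0.3,0,0,0,-1],[-0.3,0,0,0,-1],[-0.3,0,0,0,-1]]}}

```text
t: 4.65
eef_pos: [0.6298, -0.001, 0.0503]
tool_rot: [-0.002, 0.675, 0.738, 0.001]
contact_force: [-3.7, 5.7, 4.4]
gripper_width: 0.002
grasp_force: 3.0
```

Request:
{"fn": "carry_out", "kwargs": {"targets": [[-0.3,0,0,0,-1],[-0.3,0,0,0,-1]]}}

```text
t: 4.85
eef_pos: [0.6302, -0.007, 0.0502]
tool_rot: [-0.002, 0.675, 0.738, 0.0]
contact_force: [-3.3, 5.2, 4.8]
gripper_width: 0.003
grasp_force: 3.0
```

Request:
{"fn": "carry_out", "kwargs": {"targets": [[-0.3,0,0,0,-1],[-0.3,0,0,0,-1]]}}

```text
t: 5.05
eef_pos: [0.6307, -0.013, 0.0502]
tool_rot: [-0.002, 0.675, 0.738, 0.0]
contact_force: [-3.6, 5.7, 4.9]
gripper_width: -0.0
grasp_force: 3.0
```

Request:
{"fn": "carry_out", "kwargs": {"targets": [[-0.3,0,0,0,-1],[-0.3,0,0,0,-1],[-0.3,0,0,0,-1]]}}

```text
t: 5.35
eef_pos: [0.6314, -0.022, 0.0502]
tool_rot: [-0.002, 0.675, 0.738, 0.0]
contact_force: [-3.9, 5.2, 5.3]
gripper_width: -0.004
grasp_force: 3.0
```

Request:
{"fn": "carry_out", "kwargs": {"targets": [[-0.3,0,0,0,-1],[-0.3,0,0,0,-1],[-0.3,0,0,0,-1]]}}

```text
t: 5.65
eef_pos: [0.6322, -0.031, 0.0501]
tool_rot: [-0.002, 0.675, 0.738, 0.0]
contact_force: [-3.8, 5.1, 4.2]
gripper_width: 0.001
grasp_force: 3.0
```

Request:
{"fn": "carry_out", "kwargs": {"targets": [[-0.3,0,0,0,-1],[-0.3,0,0,0,-1],[-0.3,0,0,0,-1]]}}

```text
t: 5.95
eef_pos: [0.6327, -0.0361, 0.0501]
tool_rot: [-0.004, 0.674, 0.739, 0.002]
contact_force: [-7.3, 19.1, 8.7]
gripper_width: 0.002
grasp_force: 9.8
```

Request:
{"fn": "carry_out", "kwargs": {"targets": [[-0.15,0,0,0,-1],[0,0,0,0,-1]]}}

```text
t: 6.15
eef_pos: [0.6327, -0.0361, 0.0501]
tool_rot: [-0.005, 0.673, 0.739, 0.002]
contact_force: [-5.5, 17.1, 8.7]
gripper_width: 0.004
grasp_force: 8.8
```

Request:
{"fn": "carry_out", "kwargs": {"targets": [[1,0,0,0,-1],[2,0,0,0,-1],[0.5,0,-3,0,-1],[0.5,0,-5,0,0.1],[0.5,-1,-5,0,0.1],[0.5,-4,-5,0,0.1],[0,-4,-2,0,0.1],[0,0,0,0,0.1]]}}

```text
t: 6.95
eef_pos: [0.547, -0.0047, 0.2408]
tool_rot: [0.001, 0.676, 0.737, 0.002]
contact_force: [0.7, 0.6, -0.5]
gripper_width: 0.55
grasp_force: 0.0
```

Run:
```python
from h import *
im=snap('wrist','w3.png'); cv2.imwrite('pics/w3b.png',cv2.resize(im[:,:,::-1],(800,600))); snap('top','top1.png')
```

```text
(no output)
```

View pics/w3b.png

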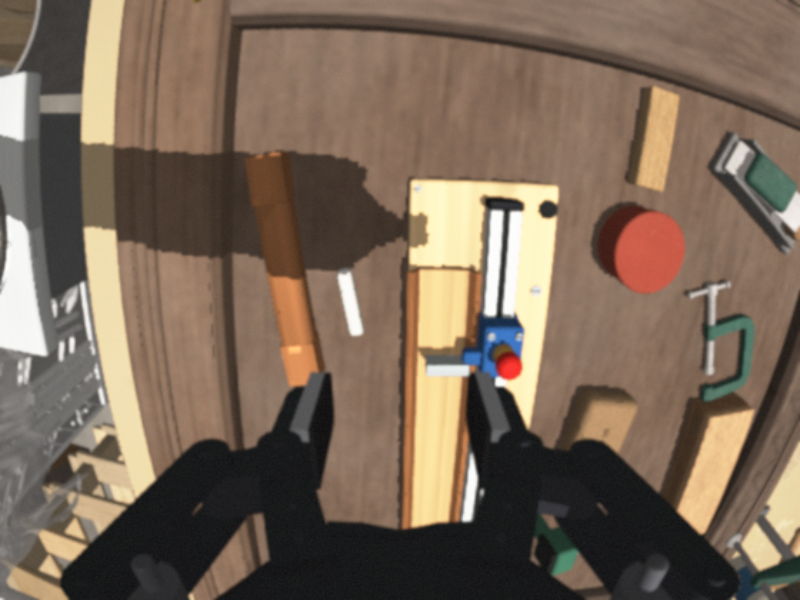

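The carriage now stands at (500,345), with its knob at (509,366) and the stop plate top at (428–469, 358–366). The leg runs from (266,155) to (303,383) and the chalk is at (350,302).

Run:
```python
from h import *
s=.7
W=lambda f,u,v: ray(f,u*s,v*s,True)
def Z(u,v,z): return np.round(onz('w3.png',u*s,v*s,z,True),4)
im=cv2.imread('pics/top1.png').astype(int); b,g,r=im[...,0],im[...,1],im[...,2]
m=((r>180)&(g<60)&(b<60)); m[:195]=0;m[245:]=0; v,u=np.nonzero(m); print('knob px',u.mean(),v.mean(),len(u))
k=tri(W('w3.png',509,366),ray('top1.png',u.mean(),v.mean())); print('knob',k, Z(509,366,.095), Z(509,366,.101))
for n,a,c in [('legA',(266,269),(247,158)),('legB',(304,256),(285,152)),('legC',(356,460),(320,378)),('jigNL',(428,270),(409,181)),('jigNR',(571,265),(558,186))]:
    x,e=tri(W('w1.png',*a),W('w3.png',*c)); print(n,np.round(x,4),np.round(e,4))
for n,u,v,z in [('A',247,158,.03),('B',285,152,.03),('C',320,378,.03),('D',288,386,.03),('NL',409,181,.018),('NR',558,186,.018),('plate',428,358,.061),('plate',469,358,.061),('plateface',427,366,.061),('plateface',469,367,.061),('bedL end',417,270,.038),('bedR end',471,270,.038),('bedL',413,500,.038),('bedR',459,500,.038),('sadPY L',482,318,.066),('sadPY R',521,318,.066),('rail',490,208,.04),('rail',522,209,.04),('chalk',344,270,.012),('chalk',356,334,.012),('cup L rim',237,300,0)]: print(n,Z(u,v,z))
```

```text
knob px nan nan 0
knob (array([nan, nan, nan]), [np.float64(nan), np.float64(nan)]) [ 0.6304 -0.066   0.095 ] [ 0.6285 -0.063   0.101 ]
legA [0.4234 0.0605 0.0321] [0.0003 0.0003]
legB [0.45   0.0655 0.0131] [0.0011 0.0011]
legC [ 0.4882 -0.1186  0.0395] [0.0006 0.0006]
jigNL [ 0.5516  0.047  -0.007 ] [0.0012 0.0012]
jigNR [0.671  0.0589 0.0178] [0.0001 0.0001]
A [0.4225 0.0604 0.03  ]
B [0.4531 0.0659 0.03  ]
C [ 0.4874 -0.1239  0.03  ]
D [ 0.4584 -0.1354  0.03  ]
NL [0.5497 0.0488 0.018 ]
NR [0.6709 0.0589 0.018 ]
plate [ 0.5756 -0.0805  0.061 ]
plate [ 0.6076 -0.0781  0.061 ]
plateface [ 0.5756 -0.0876  0.061 ]
plateface [ 0.6088 -0.086   0.061 ]
bedL end [ 0.5615 -0.0173  0.038 ]
bedR end [ 0.6035 -0.0136  0.038 ]
bedL [ 0.5821 -0.2541  0.038 ]
bedR [ 0.6287 -0.2517  0.038 ]
sadPY L [ 0.6116 -0.0421  0.066 ]
sadPY R [ 0.6417 -0.0397  0.066 ]
rail [0.6116 0.0366 0.04  ]
rail [0.6366 0.0387 0.04  ]
chalk [ 0.5026 -0.0297  0.012 ]
chalk [ 0.5159 -0.0868  0.012 ]
cup L rim [ 0.4038 -0.0691 -0.    ]<stdin>:6: RuntimeWarning: Mean of empty slice.
  ret = ret.dtype.type(ret / rcount)
<stdin>:7: RuntimeWarning: Mean of empty slice.
```

Request:
{"fn": "carry_out", "kwargs": {"targets": [[0.5,-3,0,-5.3,0.1],[0.5,-3.5,2,0,0.1],[0.3,-3,4,0,0.1],[0,0,5,0,0.1],[0,0,5,0,0.1],[0,0,2.5,0,0.1],[0,0,0,0,0.1],[0,0,0,0,0.1]]}}

```text
t: 7.85
eef_pos: [0.4539, -0.0047, 0.0525]
tool_rot: [-0.0, 0.641, 0.768, -0.001]
contact_force: [-0.8, 0.5, 0.1]
gripper_width: 0.551
grasp_force: 0.0
```

Run:
```python
from h import *
im=snap('wrist','w4.png'); cv2.imwrite('pics/w4b.png',cv2.resize(im[:,:,::-1],(800,600)))
```

```text
(no output)
```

View pics/w4b.png

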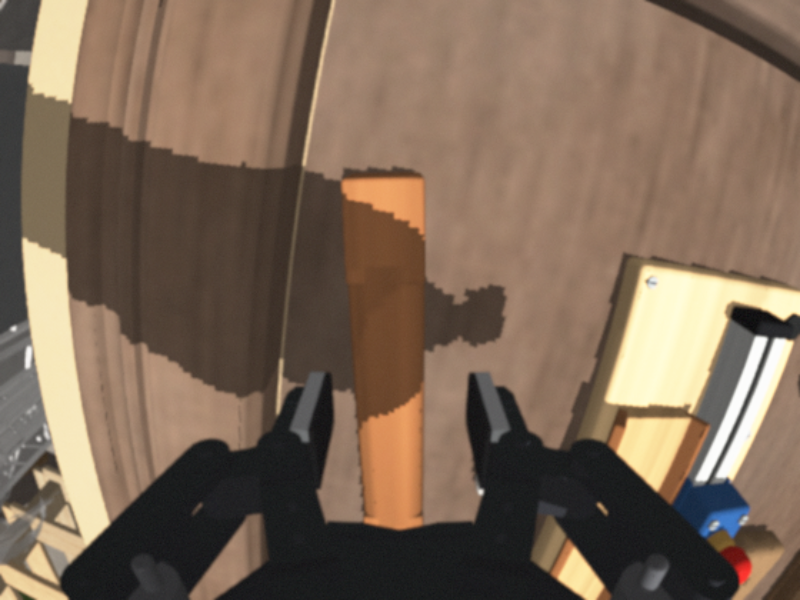

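The leg is upright in the view and almost centred between the fingers, lying about 3 mm to the left (columns 345–425, fingers at 330 and 470). The chalk is clear at (480,490). Descending to grasp.

Request:
{"fn": "carry_out", "kwargs": {"targets": [[0,-0.3,2,0,0.1],[0,0,2,0,0.1],[0,0,0,0,0.1],[0,0,0,0,-1],[0,0,0,0,-1],[0,0,0,0,-1],[0,0,0,0,-1],[0,0,0,0,-1]], "force": 35}}

```text
t: 8.7
eef_pos: [0.4516, -0.0046, 0.0143]
tool_rot: [0.001, 0.641, 0.768, 0.001]
contact_force: [-1.1, -1.0, 8.9]
gripper_width: 0.342
grasp_force: 35.8
```

Request:
{"fn": "carry_out", "kwargs": {"targets": [[0,0,-2,0,-1],[0,0,-4,0,-1],[0,0,-3,5.6,-1],[-3.5,0,0,0,-1],[-4,2,0,0,-1],[-4,4,0,0,-1],[-4,4,0,0,-1],[-2.4,3,0,0,-1],[0,0,0,0,-1],[0,0,0,0,-1]]}}

```text
t: 9.7
eef_pos: [0.5849, -0.1644, 0.1031]
tool_rot: [0.0, 0.678, 0.735, -0.0]
contact_force: [-0.2, 0.1, -1.7]
gripper_width: 0.345
grasp_force: 35.4
```

Run:
```python
from h import *
print(bot.get_obs()['eef_pos'])
im=snap('wrist','w5.png'); cv2.imwrite('pics/w5b.png',cv2.resize(im[:,:,::-1],(800,600)))
```

```text
[ 0.5849347  -0.16438529  0.10311701]
```

View pics/w5b.png

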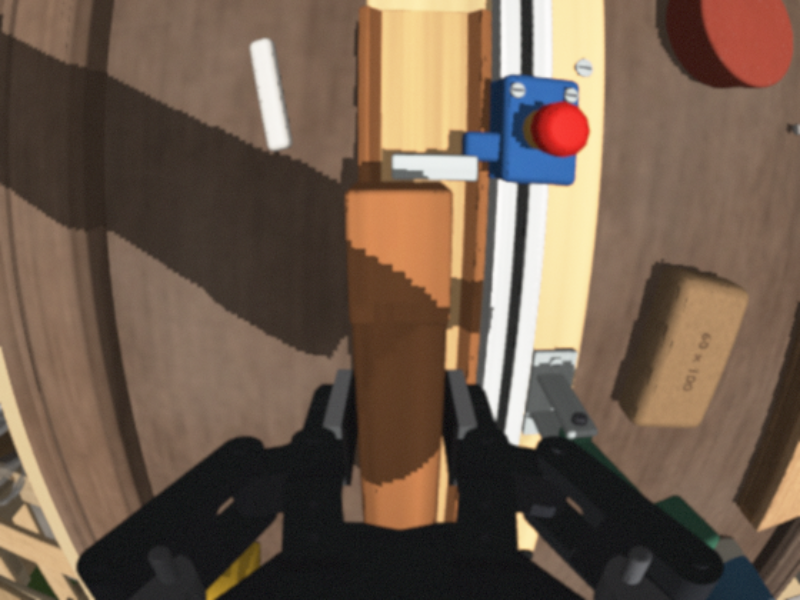

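The view shows the leg held straight (columns 347–452, end edge at row 187). The plate is at (390–477, 155–180) and the bed between the slats spans columns 382–468 at row 80. The carriage is at (540,130). I'll measure the offset from these.

Run:
```python
from h import *
s=.7; e=bot.get_obs()['eef_pos']; a=np.radians(4.7-0.2)
w,x,y,z=bot.get_obs()['tool_rot']; n=np.degrees(np.arctan2(y,x))*2-90; print('tool y ang',n); a=np.radians(n)
Y=np.array([np.cos(a),np.sin(a),0]);X=np.array([-np.sin(a),np.cos(a),0])
def L(n,u,v,z):
    p=onz('w5.png',u*s,v*s,z,True)-e; print(n,'tool x %.4f y %.4f'%(p@X,p@Y))
for r in (60,130): L('bedL',382,r,.03);L('bedR',468,r,.03)
L('plate L face',390,181,.061);L('plate R face',477,181,.061);L('plate Ltop back',392,154,.061)
L('railL',493,300,.04);L('railR',525,300,.04);L('railL',501,20,.04)
for z in (.086,.09,.121): L('leg end L',348,190,z);L('leg end R',451,190,z)
```

```text
tool y ang 4.7262302707841
bedL tool x 0.1211 y -0.0080
bedR tool x 0.1218 y 0.0310
bedL tool x 0.0882 y -0.0081
bedR tool x 0.0887 y 0.0312
plate L face tool x 0.0670 y -0.0039
plate R face tool x 0.0675 y 0.0308
plate Ltop back tool x 0.0778 y -0.0030
railL tool x 0.0098 y 0.0445
railR tool x 0.0097 y 0.0604
railL tool x 0.1399 y 0.0444
leg end L tool x 0.0662 y -0.0178
leg end R tool x 0.0662 y 0.0176
leg end L tool x 0.0666 y -0.0174
leg end R tool x 0.0666 y 0.0172
leg end L tool x 0.0698 y -0.0139
leg end R tool x 0.0698 y 0.0138
```

Request:
{"fn": "carry_out", "kwargs": {"targets": [[-1.3,1.1,0,0,-1],[0,0,2,0,-1],[0,0,2,0,-1],[0,0,1,0,-1],[0,0,0.5,0,-1],[0,0,0,0,-1]]}}

```text
t: 10.35
eef_pos: [0.5964, -0.1752, 0.0477]
tool_rot: [-0.0, 0.677, 0.736, -0.0]
contact_force: [1.0, 0.3, -0.8]
gripper_width: 0.338
grasp_force: 35.4
```

Request:
{"fn": "carry_out", "kwargs": {"targets": [[0,0,0.2,0,-1],[0,0,0.2,0,-1],[0,0,0,0,-1]]}}

```text
t: 10.65
eef_pos: [0.5974, -0.176, 0.0444]
tool_rot: [0.001, 0.677, 0.736, 0.0]
contact_force: [1.3, -0.7, -0.2]
gripper_width: 0.343
grasp_force: 35.6
```

Request:
{"fn": "carry_out", "kwargs": {"targets": [[0,0,0.15,0,-1],[0,0,0.1,0,-1],[0,0,0,0,-1]]}}

```text
t: 10.95
eef_pos: [0.5975, -0.176, 0.0443]
tool_rot: [0.0, 0.677, 0.736, 0.001]
contact_force: [-6.9, 3.2, 22.9]
gripper_width: 0.34
grasp_force: 38.4
```

The leg's underside is on the bed: contact at z = 0.0443, as predicted. I'll ease off and push it to the stop.

Request:
{"fn": "carry_out", "kwargs": {"targets": [[0,0,-0.2,0,-1],[0.3,0,0,0,-1],[0.3,0,0,0,-1],[0.2,0,0,0,-1],[0,0,0,0,-1]]}}

```text
t: 11.45
eef_pos: [0.5972, -0.1697, 0.0444]
tool_rot: [0.002, 0.678, 0.735, -0.0]
contact_force: [0.1, -3.7, 7.2]
gripper_width: 0.341
grasp_force: 36.5
```

Request:
{"fn": "carry_out", "kwargs": {"targets": [[0.2,0,0,0,-1],[0.2,0,0,0,-1],[0,0,0,0,-1]]}}

```text
t: 11.75
eef_pos: [0.597, -0.1659, 0.0444]
tool_rot: [0.002, 0.678, 0.735, -0.0]
contact_force: [0.1, -4.8, 6.7]
gripper_width: 0.342
grasp_force: 36.5
```

Request:
{"fn": "carry_out", "kwargs": {"targets": [[0.2,0,0,0,-1],[0.2,0,0,0,-1],[0.2,0,0,0,-1],[0,0,0,0,-1]]}}

```text
t: 12.15
eef_pos: [0.5965, -0.1615, 0.0444]
tool_rot: [0.003, 0.678, 0.735, -0.001]
contact_force: [1.1, -9.7, 3.9]
gripper_width: 0.34
grasp_force: 36.2
```

Request:
{"fn": "carry_out", "kwargs": {"targets": [[0.2,0,0,0,-1],[0.2,0,0,0,-1],[0,0,0,0,-1]]}}

```text
t: 12.45
eef_pos: [0.5961, -0.1612, 0.0446]
tool_rot: [0.005, 0.679, 0.734, -0.002]
contact_force: [1.8, -15.7, 1.0]
gripper_width: 0.339
grasp_force: 35.7
```

Firmly butted: about 16 N with no further motion. I'll release and rise.

Request:
{"fn": "carry_out", "kwargs": {"targets": [[-0.3,0,0,0,-1],[0,0,0,0,0],[0,0,0,0,0],[0,0,0,0,0],[0,0,-2,0,0],[0,0,-4,0,0],[0,0,-5,0,0],[0,0,-5,0,0],[0,0,0,0,0]]}}

```text
t: 13.35
eef_pos: [0.5992, -0.1578, 0.2103]
tool_rot: [0.005, 0.677, 0.736, 0.004]
contact_force: [1.1, 0.1, 0.5]
gripper_width: 0.498
grasp_force: 0.0
```

Run:
```python
from h import *
print(bot.get_obs()['eef_pos'])
im=snap('wrist','w6.png'); cv2.imwrite('pics/w6b.png',cv2.resize(im[:,:,::-1],(800,600)))
```

```text
[ 0.5992257  -0.15775959  0.21031346]
```

View pics/w6b.png

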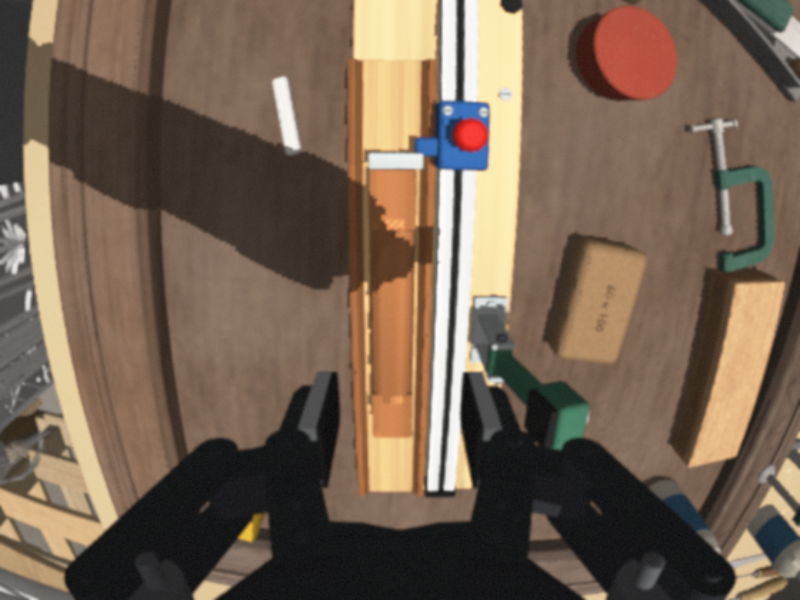

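The leg lies between the slats with its end at the plate (row 168, columns 368–423), and the carriage is unchanged. The guide head stands at (563,413). Next I'll go behind it with shut fingers.

Request:
{"fn": "carry_out", "kwargs": {"targets": [[0,0,-2.5,0,-1],[-1.5,3.5,0,0,-1],[-1.5,3.5,0,0,-1],[-1.5,3.5,0,0,-1],[-1.5,3.7,0,0,-1],[0,0,0,0,-1],[0,0,3.5,0,-1],[0,0,4,0,-1],[0,0,3,0,-1],[0,0,0,0,-1]]}}

```text
t: 14.4
eef_pos: [0.7373, -0.2025, 0.116]
tool_rot: [-0.006, 0.677, 0.736, -0.003]
contact_force: [-0.9, 0.9, 0.1]
gripper_width: 0.003
grasp_force: 0.0
```

Run:
```python
from h import *
for z in (.13,.145,.155): print(onz('w6.png',563*.7,413*.7,z,True))
im=snap('wrist','w7.png')
```

```text
[ 0.70294671 -0.21717571  0.13      ]
[ 0.69533053 -0.20754995  0.145     ]
[ 0.69025307 -0.20113279  0.155     ]
```

Request:
{"fn": "carry_out", "kwargs": {"targets": [[-0.3,0,-0.7,0,-1],[0,-1,0,0,-1],[0,-1,0,0,-1],[0,-0.7,0,0,-1],[0,-0.7,0,0,-1],[0,-0.7,0,0,-1],[0,0,0,0,-1]]}}

```text
t: 15.15
eef_pos: [0.6997, -0.2117, 0.1303]
tool_rot: [-0.001, 0.678, 0.735, -0.0]
contact_force: [-0.3, -0.6, 0.1]
gripper_width: -0.001
grasp_force: 0.0
```

Request:
{"fn": "carry_out", "kwargs": {"targets": [[0,-0.7,0,0,-1],[0,-0.7,0,0,-1],[0,-0.7,0,0,-1],[0,-0.7,0,0,-1],[0,0,0,0,-1],[0,0,0,0,-1]]}}

```text
t: 15.75
eef_pos: [0.673, -0.2138, 0.1303]
tool_rot: [-0.0, 0.677, 0.736, -0.0]
contact_force: [0.8, -0.8, -0.4]
gripper_width: 0.001
grasp_force: 0.0
```

Request:
{"fn": "carry_out", "kwargs": {"targets": [[0,1.5,0,0,-1],[0,3,0,0,-1],[0,0,-4,0,-1],[0,0,-5,0,-1],[4.5,0,0,0,-1],[4.5,0,0,0,-1],[3,-3,0,0,-1],[0,0,0,0,-1],[0,0,0,0,-1]]}}

```text
t: 16.65
eef_pos: [0.6782, -0.0918, 0.2205]
tool_rot: [-0.0, 0.677, 0.736, 0.0]
contact_force: [-0.0, -1.4, 0.3]
gripper_width: -0.001
grasp_force: 0.0
```

Run:
```python
from h import *
print(bot.get_obs()['eef_pos'])
im=snap('wrist','w8.png'); t=snap('top','top2.png'); s=snap('side','side2.png')
a=cv2.resize(t[150:300,250:450],(400,300),interpolation=2); b=cv2.resize(s[180:310,230:404],(400,300),interpolation=2); w=cv2.resize(im,(400,300))
cv2.imwrite('pics/m8.png',np.vstack([np.hstack([a,b]),np.hstack([w,w*0])])[:,:,::-1])
```

```text
[ 0.67818703 -0.09175753  0.22053335]
```

View pics/m8.png

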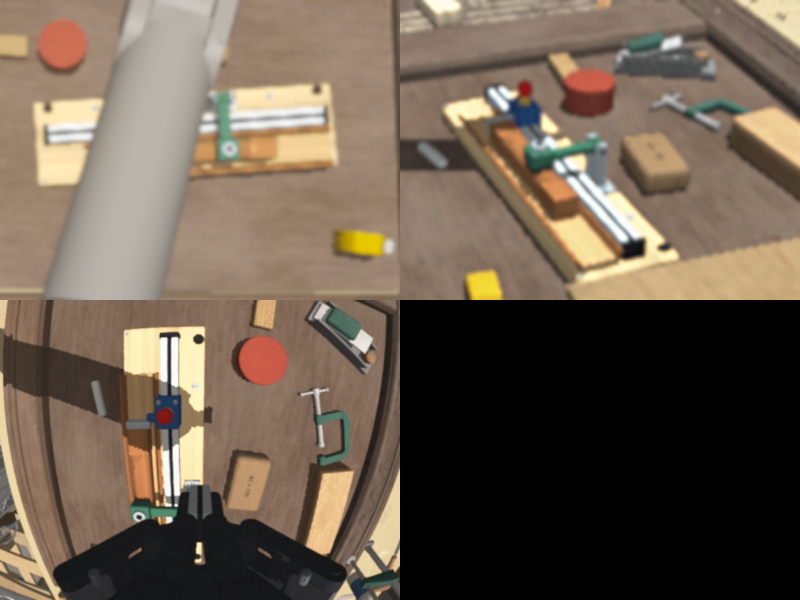

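The top crop shows the green arm lying down with its bush over the leg at (229,148). The side crop agrees, with the head on the leg at (540,155). I'll wait briefly, then check numerically that the leg still meets the plate.

Request:
{"fn": "carry_out", "kwargs": {"targets": [[0,0,-1,0,-1],[0,0,0,0,-1],[0,0,0,0,-1],[0,0,0,0,-1],[0,0,0,0,-1],[0,0,0,0,-1]]}}

```text
t: 17.4
eef_pos: [0.6782, -0.0929, 0.2301]
tool_rot: [-0.0, 0.677, 0.736, -0.0]
contact_force: [-0.6, -0.3, 0.2]
gripper_width: 0.003
grasp_force: 0.0
```

Run:
```python
from h import *
s=.7
p=onz('w6.png',395*s,168*s,.061,True);q=onz('w6.png',392*s,437*s,.06,True); print('w6 plate face->leg far end',np.linalg.norm(p-q))
def hue(f,f0=None):
    im=cv2.imread(f); h=cv2.cvtColor(im,cv2.COLOR_BGR2HSV); return ((h[...,0]>5)&(h[...,0]<16)&(h[...,1]>120))
snap('top','top3.png')
a=cv2.imread('pics/top2.png').astype(int);b=cv2.imread('pics/top3.png').astype(int)
print('change at guide/leg',np.abs(a-b)[205:240,352:400].max())
# column profile of leg axis in wrist picture around the plate
w=snap('wrist','w9.png'); print(bot.get_obs()['eef_pos'])
for r in range(162,196,1): print(r,w[r,190:196].mean(0).astype(int),end=' ')
```

```text
w6 plate face->leg far end 0.19977735604207703
change at guide/leg 22
[ 0.67825485 -0.09285636  0.23020252]
162 [129 101  70] 163 [120  98  73] 164 [101  92  80] 165 [87 88 84] 166 [85 87 86] 167 [91 94 92] 168 [103 106 104] 169 [108 110 109] 170 [108 111 109] 171 [107 110 108] 172 [105 108 107] 173 [104 106 106] 174 [104 107 106] 175 [102 104 103] 176 [100  96  93] 177 [97 82 71] 178 [100  70  51] 179 [101  65  41] 180 [102  66  41] 181 [102  67  42] 182 [101  66  42] 183 [102  66  41] 184 [103  67  42] 185 [102  67  42] 186 [102  67  42] 187 [103  67  42] 188 [101  66  41] 189 [102  67  42] 190 [102  67  41] 191 [101  66  40] 192 [103  67  42] 193 [102  66  42] 194 [102  66  41] 195 [102  67  42]
```

The plate-to-far-end distance measures 199.8 mm, and the plate meets the wood with no gap in between, so the leg is still butted. Handing in.

```bash
python3 -c "
from station import bot
print(bot.hand_in())"
```

```text
the job is handed in; nothing more can be done
None
```

I handed the job in at about 17.5 s of the 67 s allowed: the stop carriage is locked in its notch (felt as a hard stop under 17–19 N), the leg is butted against the stop plate, and the guide arm is down on the leg; no verdict was returned.

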